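# Let down a ratchet drop-leaf and draw the base plate onto it

## Robot

A 7-joint arm with a two-finger parallel gripper is mounted at the origin on the work surface. World frame = base frame: x ahead of the robot, y to its left, z up, the work surface at z = 0. Lengths are in m, angles in rad, forces in N, time in s.
With the tool pointing down it reaches from about 0.4 to 0.85 m from the base axis. Payload 10.4 kg.
Tool frame: the origin (TCP) lies midway between the tips of the shut fingers; the grasp point (between the pads) lies 19 mm behind it; z points along the fingers, y is the line along which they close (so a half turn about z gives the same grasp; the last joint's range is limited). The gripper opens to 87 mm and grips with 3 to 60 N. Pads are 19 mm wide; open, the fingers measure 117 mm over their backs; the gripper's body (75 mm by 190 mm) begins 51 mm behind the grasp point.
Start: joints at [1.113, 0.332, -0.065, 1.46, 0.022, 1.35, -0.088], TCP at [0.263, -0.567, 0.223] pointing down, gripper open.
Joint ranges: [-2.6, 2.6], [-0.5, 2.12], [-1.47, 1.34], [0.16, 2.42], [-1.27, 4.41], [0.06, 2.06], [-2.6, 2.6]. Speed limits (rad/s): [2.22, 2.22, 2.79, 2.79, 3.14, 3.14, 3.14].

## Interface

Orientations are given as a unit quaternion [x, y, z, w].
In Python, from bench import r gives the robot as it stands.
- The arm moves only by the tool arm_command, never from a script. Its arguments are lists of equal length, an entry for each row: "xyz": the shift along the world's x, y, z in m, a list of three; "rot": the turn, a rotation vector about the world's x, y, z in rad, a list of three. In form: {"xyz": [[tx, ty, tz], ...], "rot": [[ax, ay, az], ...]}. A call has 1 to 20 rows; each row is the pose to reach, as a shift and turn from the pose commanded when the call began; what a row does not reach only later rows make up. A row lasts 1/12 s, in which the tool goes at most 41.7 mm and 7.16 degrees, less where a joint would pass 70% of its speed; a pose out of reach is approached as far as the arm can. A call with a gripper value outside its range is refused whole. "grip" is the opening, from 0 (shut) to 1 (fully open), set as the call begins (left out, the last holds). The fingers move at their own pace and stop on an object; "squeeze" is the grip in N (left out, the last holds). Time passes only in rows, so rows that repeat a pose let the fingers close. It gives the time, the measured TCP pose, the force, the opening and the grip force at its end, in the units of the state.
- r.read_state(): the state, without advancing time (a new reading comes with each control period).
- r.camera(name): name is "side" or "top" or "wrist"; returns the picture (384x512x3 uint8, red, green, blue); there is no depth.
- r.camera_model(name): a dict with "fx", "fy", "cx", "cy" (pixels), "k1" (the pictures are not rectified: a ray, as slopes to the right and down, at radius r is drawn at 1 + k1 r^2 times it, then the intrinsics apply), "T" (4x4, takes a point from camera to world coordinates). Camera axes: x right, y up, looking along -z (the intrinsics and any distortion apply to the point x, -y, -z); pixel columns grow to the right and rows downward; lengths in m; the calibration is good to about 2 mm. A picture is of the moment at which its call begins: read the wrist's pose just before it. camera_model takes no time and is no camera call; for the wrist camera it gives the pose at the moment of the call.
- r.close_job(): hands the job in; it is judged then, once.
Trained networks look in the newest picture that a camera, given by its name, has taken for a name from the list of things; names that differ only in an ending like _2 or _b are one class to them, and where a whole thing is asked for, a point or a joint stands for the part that bears it (a point fixed in the world has none). Each returns a list of dicts, best first, with "conf" (0 to 1); they miss things now and then, are a little off and sometimes report something else, mostly with a low value. They report only what shows in the picture. A call takes as long as a camera call. They do not tell look-alikes from the thing itself.
- r.look_for(label, camera): "at" ([x, y, z] in m, in the coordinates of the camera as it stood for that picture, good to about 4 mm: the middle of the surface that is visible of it).
- r.spot_point(label, camera): "at" ([x, y, z] in m, in the coordinates of the camera as it stood for that picture, good to about 4 mm: a listed point, or the origin of a listed thing).
The state is a dict: "time": time; "joint_positions": joint angles; "joint_vel": joint speeds; "joint_torque": joint torques, N m; "ee_pos": TCP position; "eef_rot": TCP orientation; "ft_force": force on the tool from outside, world axes, zero at the start; "torque": the same for the moment, N m; "width": finger opening in m; "grip_force": force on a finger pad.
Only numpy, scipy, OpenCV 4.12 (cv2) and the standard library are available. Lean on these libraries where they do the work, as an engineer would, in place of code of your own. Each camera call takes 0.05 s, during which the arm holds its last target. There are 200 camera calls.

## Task

The small drop-leaf in front of the raised steel shelf is held up by a ratchet: lift the pawl clear of the toothed wheel so that the leaf sinks and its drum turns back, and drop the pawl in again so that it holds the leaf level with the shelf. Then press down on the flat base plate lying on the shelf and draw it towards you until it lies wholly on the leaf. Do not shift or knock over the other things lying about.

Things in the scene. Friction and masses are not known exactly. Their poses are not given: they have to be found in the camera images.
- leaf (a joint): angle (rad) of the drop-leaf with its drum and toothed wheel: 0 = level with the shelf, grows as it is raised (starts 0.3 to 1.2). Its weight turns it down slowly (0.1 to 0.35 rad/s, damped) while the pawl is clear. With the pawl down the teeth catch it every 0.314 rad: at 0.94, 0.63, 0.31, 0.00 (wanted), -0.31. It can be raised by hand, teeth clicking past. In the first 4 s it may still sink onto a tooth.
- pawl (a joint): angle (rad) of the pawl about its pivot: 0 = down between two teeth, grows as it is lifted (up to 0.9); its tip clears the teeth at 0.16. It falls by its own weight when let go. Dropped while the leaf is between two catches, it rides on the teeth and holds the leaf at the lower catch.
- pawl_bar (a point): middle of the free part of the pawl's grip bar: a round steel bar, 12 mm thick, 48 mm of it free, level and parallel to the hinge (stand's y), beyond the wheel's outer face (27 mm away), about 169 mm above the table when down. Pinch it from above, fingers closing along the stand's x; it turns between them as the pawl swings. Fingers may reach 25 mm below it. Lifting takes under 10 N.
- pawl_pivot (a point): point of the pawl's pivot line (parallel to the stand's y) opposite pawl_bar. With the pawl down, pawl_bar lies 60 mm from it along the stand's +x and 18 mm higher; lifted, the bar swings on a circle round this point, up and towards the robot. Axes: the stand's.
- hinge_mid (a point): middle of the leaf's hinge line, 93 mm above the table. Its axes are the stand's: x from the leaf to the shelf (away from the robot), y along the hinge towards the toothed wheel, z up. The stand is turned up to 0.4 rad either way. Shelf top 100 mm above the table, x = 4 to 220 mm, between 10 mm high guide strips at y = -58 and +58 mm.
- wheel_mid (a point): centre of the steel toothed wheel: 20 saw teeth, radius 54 mm, 14 mm thick, its axis the hinge line. The pawl lies over its top, hinged 70 mm nearer the robot on an upright bracket 170 mm high.
- leaf_mid (a point): middle of the leaf's upper face, 72.5 mm out from the hinge line. The leaf reaches from 3 to 140 mm out from the hinge; 119 mm between its 10 mm side strips, an 8 mm lip at its free end. Its upper face is 99 mm above the table when level, 1 mm below the shelf. Its axes turn with it; when level they are the stand's, z normal to the leaf.
- plate_mid (a point): centre (half-way up) of the base plate: flat steel, 110 mm along its x (towards the leaf), 100 mm wide, 8 mm thick, 0.55 kg, dark spots at its corners, on the shelf between the guide strips. Too wide to grasp; smooth, it slides easily on shelf and leaf, drawn by closed fingertips pressed on its top with some 10 to 20 N. The pawl bears this on the leaf.
- can_center (a point): bystander: upright plain metal spray can, 66 mm diameter, 190 mm high; this point half-way up
- jar_center (a point): bystander: upright metal jar, 72 mm diameter, 110 mm high; this point half-way up
- hammer: bystander: hammer lying on the table, 220 mm long along its x, 26 mm high
- brush: bystander: brush lying on the table, about 200 mm long along its x, 20 mm high
- angle: bystander: piece of angle iron, 180 mm along its x, 35 mm wide and high
- magnet: bystander: flat triangular welding magnet, 65 mm sides, 18 mm thick, on the shelf outside the guide strip; origin under its middle
- clamp: bystander: bar clamp lying flat, 190 mm along its x, 75 mm wide, 20 mm high
- pipe: bystander: upright pipe stub, 44 mm diameter, 60 mm high, origin at its underside
There are look-alikes about, which are no part of the job. Of the things like the part that bears plate_mid, leave any that is purple or turquoise; of the rest the smaller one is meant.

How it is judged:
By the outcome, as a careful person would: the job done as asked, in the order asked, and still so for the second after the job is handed in, with the robot touching nothing.
It also fails if it takes over 58 s, if anything falls off the work surface, if the arm or the gripper's body presses on something with over 40 N, if the wrist force passes 120 N, or if a joint passes its speed limit or range.

## Working session

There is one attempt and no reset: what is moved stays moved. The work goes in short steps, Python scripts to look and compute and a tool call to move; the robot and the scene stay as the last step left them, time stands still between calls to the robot, and variables do not carry over. Pictures are saved under pics/ and viewed, at most 10 in all, crops included, and the job is handed in when it is done.

Besides the shell and the picture viewer there is one more tool, called as name(argument=value, ...), one argument or row to a line, values as JSON. arm_command: Moves the arm, as the interface text tells. Its arguments: {"type":"object","properties":{"xyz":{"type":"array"},"rot":{"type":"array"},"grip":{"type":"number"},"squeeze":{"type":"number"}},"required":["xyz","rot"]}

```bash
mkdir -p pics; cat > h.py <<'E'
import numpy as np, cv2
from bench import r
def snap(c,fn=None):
    im=np.array(r.camera(c)); T=np.array(r.camera_model(c)["T"])
    if fn: cv2.imwrite('pics/'+fn,im[:,:,::-1])
    return im,T
def w(T,p): return (T@np.append(p,1))[:3]
def proj(c,P,T=None):
    m=r.camera_model(c); T=np.array(m["T"]) if T is None else T
    p=np.linalg.inv(T)@np.append(P,1); s=np.array([p[0],-p[1]])/-p[2]
    s=s*(1+m["k1"]*(s@s)); return [m["fx"]*s[0]+m["cx"],m["fy"]*s[1]+m["cy"]]
def spots(labels,c,T,n=3,f='spot_point'):
    for l in labels:
        for d in getattr(r,f)(l,c)[:n]:
            P=w(T,d["at"]); print(c,l,round(d["conf"],2),P.round(3),np.round(proj(c,P,T)))
E
python3 - <<'E'
from h import *
L=["pawl_bar","pawl_pivot","hinge_mid","wheel_mid","leaf_mid","plate_mid"]
for c in("side","top"):
    im,T=snap(c,c+'1.png'); spots(L,c,T)
im,T=snap("top"); spots(["can_center","jar_center","hammer","brush","angle","magnet","clamp","pipe"],"top",T,2)
s=r.read_state(); print(s["time"],s["ee_pos"],s["eef_rot"],s["width"],s["ft_force"])
E
```

```text
side pawl_bar 0.56 [0.596 0.122 0.167] [215. 234.]
side pawl_pivot 0.87 [0.538 0.133 0.151] [232. 244.]
side hinge_mid 0.87 [ 0.581 -0.016  0.094] [235. 214.]
side wheel_mid 0.79 [0.598 0.084 0.092] [220. 237.]
side leaf_mid 0.58 [ 0.515 -0.008  0.119] [253. 216.]
side plate_mid 0.97 [0.341 0.162 0.007] [291. 291.]
side plate_mid 0.94 [ 0.234 -0.276  0.005] [348. 196.]
side plate_mid 0.76 [ 0.685 -0.031  0.102] [208. 203.]
top pawl_bar 0.65 [0.597 0.124 0.172] [192. 160.]
top pawl_bar 0.29 [ 0.46  -0.317 -0.001] [327. 208.]
top pawl_pivot 0.89 [0.542 0.136 0.154] [189. 179.]
top hinge_mid 0.88 [ 0.579 -0.013  0.092] [237. 171.]
top wheel_mid 0.62 [0.604 0.09  0.094] [206. 165.]
top leaf_mid 0.76 [ 0.519 -0.007  0.121] [236. 187.]
top plate_mid 0.9 [ 0.233 -0.278  0.007] [321. 275.]
top plate_mid 0.84 [ 0.594 -0.531  0.004] [383. 169.]
top plate_mid 0.75 [0.337 0.16  0.001] [190. 249.]
top can_center 0.66 [0.78  0.179 0.097] [180. 116.]
top can_center 0.36 [ 0.581 -0.016  0.093] [239. 170.]
top jar_center 0.76 [0.654 0.198 0.053] [176. 155.]
top hammer 0.64 [ 0.46  -0.315  0.   ] [326. 208.]
top hammer 0.6 [ 0.572  0.291 -0.001] [153. 183.]
top brush 0.66 [ 0.44  -0.155 -0.001] [281. 215.]
top brush 0.37 [0.704 0.047 0.001] [221. 145.]
top angle 0.73 [ 0.662 -0.253  0.001] [304. 153.]
top magnet 0.69 [ 0.57   0.293 -0.   ] [152. 184.]
top magnet 0.59 [ 0.668 -0.149  0.099] [277. 143.]
top clamp 0.69 [ 0.462 -0.318  0.002] [327. 207.]
top pipe 0.73 [0.704 0.05  0.003] [220. 145.]
1.15 [ 0.26327152 -0.56685371  0.2225683 ] [9.76462209e-01 2.15688558e-01 3.74488689e-06 2.70610220e-05] 0.08718311266941838 [-0.4647752  -0.35325657  0.60124259]
```

```bash
python3 -c "
import cv2
for c in('side','top'):
    i=cv2.imread(f'pics/{c}1.png'); 
    if c=='side': i=i[140:320,140:380]
    else: i=i[90:300,130:410]
    cv2.imwrite(f'pics/{c}1c.png',cv2.resize(i,None,fx=2.8,fy=2.8,interpolation=cv2.INTER_CUBIC))"
```

```text
(no output)
```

View pics/side1c.png

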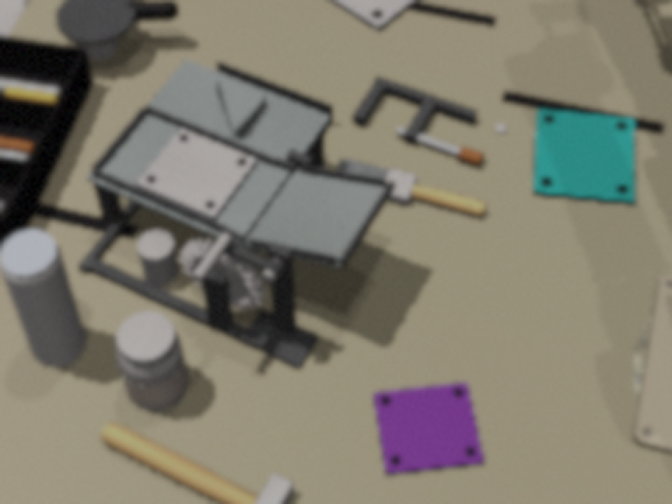

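View pics/top1c.png

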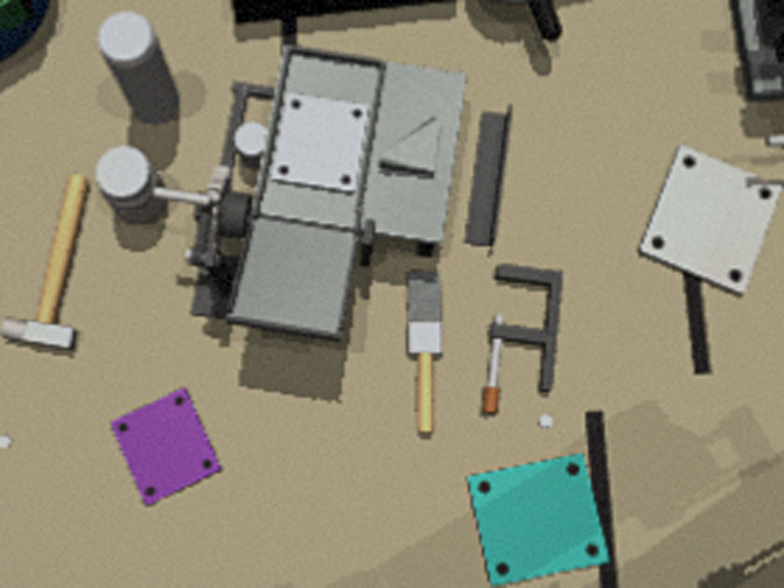

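The stand's yaw is about -0.2 rad and the leaf is at about 0.31 (one tooth up). The wanted plate is the light one on the shelf, at crop pixel (320,143) in the top view. The purple, turquoise and larger white plates are decoys. Next I go above the pawl bar.

arm_command(
  xyz=[
    [0,0,0.04],
    [0.03,0.06,0.06],
    [0.334,0.69,0.06],
    [0.334,0.69,0.06],
    [0.334,0.69,0.06],
    [0.334,0.69,0.06],
    [0.334,0.69,0.06],
    [0.334,0.69,0.06],
    [0.334,0.69,0.06],
    [0.334,0.69,0.06],
    [0.334,0.69,0.06],
    [0.334,0.69,0.06],
    [0.334,0.69,0.06],
    [0.334,0.69,0.06],
    [0.334,0.69,0.06],
    [0.334,0.69,0.06],
    [0.334,0.69,0.06],
    [0.334,0.69,0.06],
    [0.334,0.69,0.06],
    [0.334,0.69,0.06],
  ],
  rot=[
    [0,0,0],
    [0,0,0.1],
    [0,0,0.2],
    [0,0,0.3],
    [0,0,0.4],
    [0,0,0.5],
    [0,0,0.6],
    [0,0,0.7],
    [0,0,0.8],
    [0,0,0.9],
    [0,0,0.936],
    [0,0,0.936],
    [0,0,0.936],
    [0,0,0.936],
    [0,0,0.936],
    [0,0,0.936],
    [0,0,0.936],
    [0,0,0.936],
    [0,0,0.936],
    [0,0,0.936],
  ],
  grip=0.55,
)

```text
time: 2.82
ee_pos: [0.5977, 0.1288, 0.2823]
eef_rot: [0.773, 0.635, 0.001, -0.001]
ft_force: [0.1, 0.6, 0.0]
width: 0.0478
grip_force: 0.0
```

arm_command(
  xyz=[
    [0,0,0],
    [0,0,0],
  ],
  rot=[
    [0,0,0],
    [0,0,0],
  ],
)

```text
time: 2.98
ee_pos: [0.5972, 0.1244, 0.2821]
eef_rot: [0.773, 0.634, -0.0, -0.0]
ft_force: [0.2, -0.8, 0.3]
width: 0.0475
grip_force: 0.0
```

```bash
python3 - <<'E'
from h import *
s=r.read_state(); print(s["time"],s["ee_pos"],s["eef_rot"],s["width"],np.round(s["joint_positions"],2))
for c in("wrist","top","side"):
    im,T=snap(c,c+'2.png'); spots(["pawl_bar","pawl_pivot","hinge_mid","leaf_mid","wheel_mid","plate_mid"],c,T,2)
E
```

```text
2.9833 [0.59720679 0.12442234 0.28213347] [ 7.73421556e-01  6.33891825e-01 -1.04090548e-04 -4.90987694e-04] 0.047496516957980815 [ 0.25  0.35 -0.7   1.38  0.23  1.49 -0.63]
wrist pawl_bar 0.74 [0.605 0.121 0.167] [268. 187.]
wrist pawl_pivot 0.89 [0.544 0.137 0.151] [211. 180.]
wrist hinge_mid 0.76 [ 0.585 -0.021  0.094] [272. 266.]
wrist leaf_mid 0.63 [ 0.517 -0.006  0.118] [222. 275.]
wrist wheel_mid 0.78 [0.605 0.084 0.092] [272. 197.]
wrist plate_mid 0.81 [0.338 0.164 0.007] [104. 167.]
top hinge_mid 0.79 [ 0.58  -0.016  0.092] [238. 170.]
top leaf_mid 0.72 [ 0.52  -0.006  0.122] [235. 186.]
top leaf_mid 0.66 [ 0.68  -0.038  0.104] [244. 140.]
top plate_mid 0.88 [ 0.68  -0.039  0.105] [244. 140.]
top plate_mid 0.62 [ 0.594 -0.533  0.005] [384. 168.]
side pawl_bar 0.67 [0.595 0.122 0.17 ] [215. 233.]
side pawl_pivot 0.68 [0.542 0.131 0.15 ] [231. 243.]
side pawl_pivot 0.54 [0.779 0.181 0.098] [156. 248.]
side hinge_mid 0.95 [ 0.577 -0.013  0.093] [236. 215.]
side leaf_mid 0.93 [ 0.511 -0.008  0.119] [254. 217.]
side wheel_mid 0.95 [0.604 0.087 0.096] [218. 237.]
side plate_mid 0.95 [0.339 0.164 0.01 ] [291. 292.]
side plate_mid 0.88 [ 0.232 -0.278  0.003] [348. 196.]
```

View pics/wrist2.png

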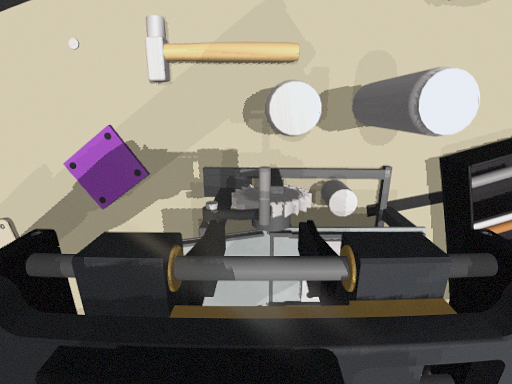

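The wrist view shows the bar upright at (265, 187), centred between the fingers and aligned with them. Descend and pinch.

arm_command(
  xyz=[
    [0.002,-0.002,-0.03],
    [0.002,-0.002,-0.06],
    [0.002,-0.002,-0.09],
    [0.002,-0.002,-0.11],
    [0.002,-0.002,-0.125],
    [0.002,-0.002,-0.132],
    [0.002,-0.002,-0.132],
  ],
  rot=[
    [0,0,0],
    [0,0,0],
    [0,0,0],
    [0,0,0],
    [0,0,0],
    [0,0,0],
    [0,0,0],
  ],
)

```text
time: 4.62
ee_pos: [0.5985, 0.1209, 0.1491]
eef_rot: [0.774, 0.633, -0.001, -0.001]
ft_force: [0.3, 0.8, 0.1]
width: 0.0479
grip_force: 0.0
```

arm_command(
  xyz=[
    [0,0,0],
    [0,0,0],
    [0,0,0],
    [0,0,0],
    [0,0,0],
    [0,0,0],
  ],
  rot=[
    [0,0,0],
    [0,0,0],
    [0,0,0],
    [0,0,0],
    [0,0,0],
    [0,0,0],
  ],
  grip=0,
  squeeze=12,
)

```text
time: 5.12
ee_pos: [0.5994, 0.1212, 0.151]
eef_rot: [0.774, 0.633, 0.0, 0.0]
ft_force: [-0.5, 0.1, -0.4]
width: 0.0159
grip_force: 0.0
```

```bash
python3 - <<'E'
from h import *
s=r.read_state(); print(s["time"],s["ee_pos"],s["width"],s["grip_force"],s["ft_force"])
for c in("wrist","side","top"):
    im,T=snap(c,c+'3.png'); spots(["pawl_pivot","pawl_bar","hinge_mid","leaf_mid"],c,T,1)
E
```

```text
5.1167 [0.59944483 0.12117628 0.15097285] 0.01586326913860583 0.0 [-0.45874916  0.0775883  -0.44507931]
wrist pawl_pivot 0.65 [0.542 0.136 0.152] [169. 231.]
wrist pawl_bar 0.64 [0.603 0.122 0.167] [265. 245.]
wrist hinge_mid 0.7 [0.786 0.177 0.096] [477.  96.]
side pawl_pivot 0.67 [0.54  0.129 0.149] [232. 243.]
side pawl_bar 0.4 [0.597 0.123 0.167] [215. 234.]
side hinge_mid 0.69 [ 0.58  -0.015  0.094] [236. 215.]
side leaf_mid 0.98 [ 0.513 -0.008  0.12 ] [254. 216.]
top pawl_pivot 0.45 [ 0.576 -0.016  0.089] [239. 172.]
top pawl_bar 0.39 [ 0.459 -0.317  0.   ] [327. 208.]
top hinge_mid 0.74 [ 0.582 -0.015  0.092] [238. 170.]
top leaf_mid 0.96 [ 0.519 -0.007  0.122] [236. 187.]
```

arm_command(
  xyz=[
    [0,0,0],
    [0,0,0],
    [0,0,0],
  ],
  rot=[
    [0,0,0],
    [0,0,0],
    [0,0,0],
  ],
)

```text
time: 6.12
ee_pos: [0.5995, 0.1212, 0.1508]
eef_rot: [0.774, 0.633, 0.0, 0.0]
ft_force: [3.2, -0.7, 3.6]
width: 0.0119
grip_force: 12.0
```

arm_command(
  xyz=[
    [-0.003,0.001,0.007],
    [-0.006,0.001,0.014],
    [-0.01,0.002,0.02],
    [-0.01,0.002,0.02],
    [-0.01,0.002,0.02],
  ],
  rot=[
    [0,0,0],
    [0,0,0],
    [0,0,0],
    [0,0,0],
    [0,0,0],
  ],
)

```text
time: 6.53
ee_pos: [0.5905, 0.123, 0.1715]
eef_rot: [0.774, 0.633, 0.001, 0.001]
ft_force: [7.7, -1.5, 4.3]
width: 0.011
grip_force: 12.0
```

```bash
python3 - <<'E'
from h import *
s=r.read_state(); print(s["time"],s["ee_pos"],s["width"],s["grip_force"],s["ft_force"])
for c in("side","top"):
    im,T=snap(c,c+'4.png'); spots(["leaf_mid","pawl_bar"],c,T,1)
E
```

```text
6.5333 [0.59052401 0.12295942 0.17147938] 0.011034205726041371 12.000921964645386 [ 7.68856396 -1.45049413  4.2937044 ]
side leaf_mid 0.62 [ 0.507 -0.009  0.111] [256. 218.]
side pawl_bar 0.56 [0.591 0.123 0.187] [216. 230.]
top leaf_mid 0.68 [ 0.518 -0.008  0.113] [236. 187.]
```

arm_command(
  xyz=[
    [0.006,-0.001,-0.012],
    [0.01,-0.002,-0.02],
    [0.01,-0.002,-0.02],
    [0.01,-0.002,-0.02],
    [0.01,-0.002,-0.02],
    [0.01,-0.002,-0.02],
  ],
  rot=[
    [0,0,0],
    [0,0,0],
    [0,0,0],
    [0,0,0],
    [0,0,0],
    [0,0,0],
  ],
  grip=0.5,
)

```text
time: 7.33
ee_pos: [0.5991, 0.1215, 0.1507]
eef_rot: [0.774, 0.633, 0.0, -0.0]
ft_force: [-1.1, 0.4, 0.0]
width: 0.0409
grip_force: 0.0
```

```bash
python3 - <<'E'
from h import *
s=r.read_state(); print(s["time"],s["ee_pos"],s["width"],s["grip_force"],s["ft_force"])
for c in("side","top","side","top","side","top"):
    im,T=snap(c,c+'5.png'); spots(["leaf_mid","pawl_bar"],c,T,1)
print(r.read_state()["time"])
E
```

```text
7.3333 [0.59908032 0.12145676 0.15074293] 0.04093249993656897 0.0 [-1.09016889  0.42801485  0.03496111]
side leaf_mid 0.95 [ 0.509 -0.005  0.1  ] [255. 221.]
side pawl_bar 0.41 [0.597 0.121 0.167] [215. 233.]
top leaf_mid 0.7 [ 0.514 -0.005  0.102] [236. 190.]
side leaf_mid 0.84 [ 0.506 -0.008  0.1  ] [256. 220.]
side pawl_bar 0.56 [0.597 0.121 0.167] [215. 233.]
top leaf_mid 0.69 [ 0.515 -0.003  0.1  ] [235. 189.]
side leaf_mid 0.66 [ 0.51  -0.007  0.095] [255. 221.]
side pawl_bar 0.51 [0.598 0.121 0.168] [215. 233.]
top leaf_mid 0.82 [ 0.513 -0.004  0.103] [235. 190.]
8.2333
```

The leaf is level (z ≈ 0.100) and the pawl is down (bar z ≈ 0.167). Now withdraw upwards and go to the plate.

arm_command(
  xyz=[
    [0,0,0.03],
    [0,0,0.06],
    [0,0,0.09],
    [0,0,0.1],
  ],
  rot=[
    [0,0,0],
    [0,0,0],
    [0,0,0],
    [0,0,0],
  ],
)

```text
time: 8.57
ee_pos: [0.6005, 0.1219, 0.2553]
eef_rot: [0.774, 0.633, 0.002, 0.001]
ft_force: [-0.5, 0.5, 0.7]
width: 0.044
grip_force: 0.0
```

arm_command(
  xyz=[
    [0.017,-0.03,0],
    [0.034,-0.06,0],
    [0.05,-0.09,0],
    [0.067,-0.125,0],
    [0.084,-0.157,0],
    [0.084,-0.157,-0.03],
    [0.084,-0.157,-0.06],
    [0.084,-0.157,-0.09],
    [0.084,-0.157,-0.1],
    [0.084,-0.157,-0.1],
  ],
  rot=[
    [0,0,0],
    [0,0,0],
    [0,0,0],
    [0,0,0],
    [0,0,0],
    [0,0,0],
    [0,0,0],
    [0,0,0],
    [0,0,0],
    [0,0,0],
  ],
  grip=0,
)

```text
time: 9.4
ee_pos: [0.6816, -0.0361, 0.1474]
eef_rot: [0.774, 0.633, -0.002, -0.002]
ft_force: [-1.0, 0.1, -0.7]
width: 0.0005
grip_force: 0.0
```

```bash
python3 - <<'E'
from h import *
s=r.read_state(); print(s["time"],s["ee_pos"],s["width"],s["ft_force"])
for c in("wrist","top","side"):
    im,T=snap(c,c+'6.png'); spots(["leaf_mid","hinge_mid","plate_mid","pawl_bar","wheel_mid"],c,T,4)
E
```

```text
9.4 [ 0.68162843 -0.0360516   0.14737353] 0.0004906870137372514 [-0.96807458  0.08191534 -0.68186467]
wrist leaf_mid 0.72 [ 0.514 -0.003  0.098] [ 63. 209.]
wrist plate_mid 0.93 [ 0.682 -0.039  0.112] [260. 217.]
top leaf_mid 0.74 [ 0.512 -0.006  0.097] [236. 190.]
top hinge_mid 0.59 [ 0.577 -0.017  0.092] [239. 171.]
top plate_mid 0.79 [ 0.592 -0.532  0.006] [384. 169.]
top plate_mid 0.7 [ 0.336  0.159 -0.   ] [190. 249.]
top plate_mid 0.57 [ 0.662 -0.254  0.   ] [305. 153.]
top plate_mid 0.54 [ 0.679 -0.039  0.108] [244. 140.]
top pawl_bar 0.51 [0.598 0.121 0.174] [193. 159.]
top wheel_mid 0.22 [ 0.461 -0.317 -0.001] [327. 208.]
side leaf_mid 0.75 [ 0.507 -0.008  0.099] [256. 220.]
side leaf_mid 0.73 [ 0.58  -0.013  0.092] [235. 215.]
side leaf_mid 0.35 [0.541 0.134 0.152] [231. 244.]
side hinge_mid 0.34 [ 0.506 -0.006  0.095] [256. 221.]
side plate_mid 0.92 [ 0.684 -0.029  0.105] [208. 203.]
side plate_mid 0.87 [0.338 0.165 0.004] [292. 293.]
side plate_mid 0.59 [ 0.234 -0.279  0.006] [348. 195.]
side plate_mid 0.55 [ 0.592 -0.53   0.006] [273. 133.]
side pawl_bar 0.47 [0.598 0.121 0.167] [214. 233.]
side wheel_mid 0.85 [0.6   0.085 0.093] [220. 237.]
side wheel_mid 0.49 [0.706 0.05  0.002] [197. 237.]
```

View pics/wrist6.png

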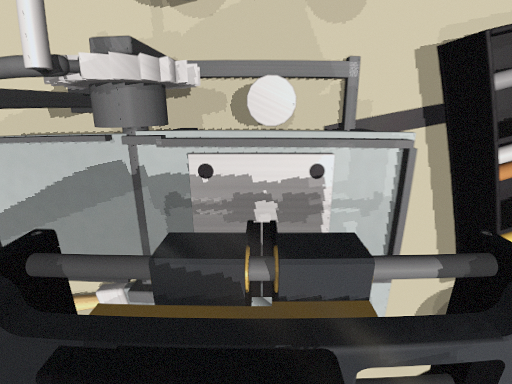

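The fingers are over the middle of the plate (columns 188–334, fingers at 262), and the strips run parallel to the tool. Press down.

arm_command(
  xyz=[
    [0,0,-0.015],
    [0,0,-0.03],
    [0,0,-0.036],
    [0,0,-0.038],
    [0,0,-0.04],
    [0,0,-0.041],
    [0,0,-0.042],
    [0,0,-0.042],
  ],
  rot=[
    [0,0,0],
    [0,0,0],
    [0,0,0],
    [0,0,0],
    [0,0,0],
    [0,0,0],
    [0,0,0],
    [0,0,0],
  ],
  squeeze=20,
)

```text
time: 10.97
ee_pos: [0.6835, -0.0359, 0.1091]
eef_rot: [0.774, 0.633, 0.0, 0.0]
ft_force: [-0.3, -0.7, -0.1]
width: 0.0005
grip_force: 0.0
```

arm_command(
  xyz=[
    [0,0,-0.001],
    [0,0,-0.002],
    [0,0,-0.003],
    [0,0,-0.003],
  ],
  rot=[
    [0,0,0],
    [0,0,0],
    [0,0,0],
    [0,0,0],
  ],
)

```text
time: 11.3
ee_pos: [0.6845, -0.0357, 0.1085]
eef_rot: [0.774, 0.633, 0.001, 0.001]
ft_force: [-3.8, -0.3, 15.0]
width: 0.0006
grip_force: 7.4
```

arm_command(
  xyz=[
    [-0.003,0.001,-0.0005],
    [-0.009,0.002,-0.0005],
    [-0.016,0.003,-0.0005],
    [-0.024,0.005,-0.0005],
    [-0.032,0.0065,-0.0005],
    [-0.04,0.008,-0.0005],
    [-0.047,0.0095,-0.0005],
    [-0.05,0.01,-0.0005],
  ],
  rot=[
    [0,0,0],
    [0,0,0],
    [0,0,0],
    [0,0,0],
    [0,0,0],
    [0,0,0],
    [0,0,0],
    [0,0,0],
  ],
)

```text
time: 11.97
ee_pos: [0.6356, -0.0256, 0.1085]
eef_rot: [0.774, 0.633, 0.003, 0.003]
ft_force: [3.8, 0.1, 12.2]
width: 0.0005
grip_force: 6.1
```

```bash
python3 - <<'E'
from h import *
s=r.read_state(); print(s["time"],s["ee_pos"],s["ft_force"])
for c in("wrist","top","side"):
    im,T=snap(c,c+'7.png'); spots(["plate_mid","leaf_mid"],c,T,3)
E
```

```text
11.9667 [ 0.63562235 -0.02561749  0.10850488] [ 3.77565172  0.07423393 12.17991644]
wrist plate_mid 0.69 [ 0.633 -0.027  0.106] [257. 236.]
wrist leaf_mid 0.58 [ 0.511 -0.001  0.099] [ 81. 229.]
top plate_mid 0.76 [ 0.233 -0.28   0.008] [322. 275.]
top plate_mid 0.75 [ 0.593 -0.532  0.008] [384. 168.]
top plate_mid 0.72 [0.333 0.161 0.002] [190. 250.]
top leaf_mid 0.59 [ 0.514 -0.006  0.103] [236. 189.]
side plate_mid 0.92 [ 0.593 -0.53   0.009] [273. 132.]
side plate_mid 0.89 [0.338 0.165 0.006] [292. 292.]
side plate_mid 0.69 [ 0.235 -0.277  0.004] [348. 196.]
side leaf_mid 0.88 [ 0.505 -0.009  0.099] [256. 220.]
```

The plate follows without slip. Continue.

arm_command(
  xyz=[
    [-0.004,0.001,-0.0003],
    [-0.01,0.002,-0.0005],
    [-0.018,0.0035,-0.0005],
    [-0.026,0.005,-0.0005],
    [-0.034,0.007,-0.0008],
    [-0.042,0.0085,-0.001],
    [-0.05,0.01,-0.001],
    [-0.057,0.0115,-0.001],
    [-0.06,0.012,-0.001],
  ],
  rot=[
    [0,0,0],
    [0,0,0],
    [0,0,0],
    [0,0,0],
    [0,0,0],
    [0,0,0],
    [0,0,0],
    [0,0,0],
    [0,0,0],
  ],
)

```text
time: 13.17
ee_pos: [0.5767, -0.0136, 0.1082]
eef_rot: [0.774, 0.633, 0.003, 0.003]
ft_force: [4.5, -0.3, 17.2]
width: 0.0009
grip_force: 8.4
```

```bash
python3 - <<'E'
from h import *
s=r.read_state(); print(s["time"],s["ee_pos"],s["ft_force"])
im,T=snap("wrist",'wrist8.png'); spots(["plate_mid","leaf_mid","hinge_mid"],"wrist",T,3)
im,T=snap("side",'side8.png'); spots(["leaf_mid"],"side",T,1)
E
```

```text
13.1667 [ 0.57668096 -0.01358258  0.10820811] [ 4.48109895 -0.29687167 17.191804  ]
wrist plate_mid 0.63 [ 0.575 -0.018  0.108] [259. 241.]
wrist leaf_mid 0.59 [ 0.51  -0.002  0.094] [166. 229.]
```

View pics/wrist8.png

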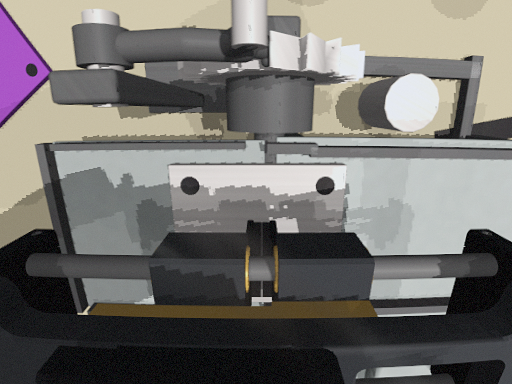

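arm_command(
  xyz=[
    [-0.004,0.001,0],
    [-0.01,0.002,0],
    [-0.018,0.0035,0],
    [-0.026,0.005,0],
    [-0.034,0.007,0],
    [-0.042,0.0085,0],
    [-0.05,0.01,-0.0005],
    [-0.057,0.0115,-0.0005],
    [-0.06,0.0122,-0.0005],
    [-0.06,0.0122,-0.0005],
  ],
  rot=[
    [0,0,0],
    [0,0,0],
    [0,0,0],
    [0,0,0],
    [0,0,0],
    [0,0,0],
    [0,0,0],
    [0,0,0],
    [0,0,0],
    [0,0,0],
  ],
)

```text
time: 14.3
ee_pos: [0.5154, -0.0014, 0.1064]
eef_rot: [0.774, 0.633, 0.002, 0.002]
ft_force: [-1.3, 0.4, 15.2]
width: 0.0005
grip_force: 7.9
```

```bash
python3 - <<'E'
from h import *
s=r.read_state(); print(s["time"],s["ee_pos"],s["ft_force"])
im,T=snap("wrist",'wrist9.png'); spots(["plate_mid","leaf_mid","hinge_mid"],"wrist",T,3)
im,T=snap("side",'side9.png'); spots(["leaf_mid"],"side",T,1)
E
```

```text
14.3 [ 0.51543484 -0.0013561   0.10636381] [-1.25052506  0.42831048 15.22822636]
wrist plate_mid 0.9 [ 0.513 -0.003  0.107] [256. 238.]
wrist plate_mid 0.66 [0.337 0.165 0.006] [36. 60.]
wrist hinge_mid 0.91 [ 0.584 -0.018  0.097] [361. 232.]
side leaf_mid 0.71 [ 0.505 -0.008  0.095] [256. 221.]
```

View pics/wrist9.png

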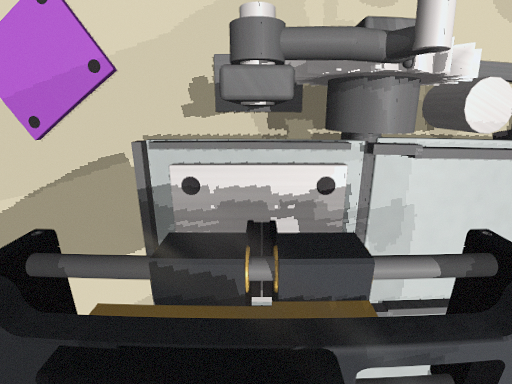

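The plate (columns 169–347) lies wholly between the lip (155) and the leaf's hinge edge (about 358). Lift off.

arm_command(
  xyz=[
    [0,0,0.005],
    [0,0,0.02],
    [0,0,0.05],
    [0,0,0.09],
    [0,0,0.13],
    [-0.03,-0.03,0.15],
    [-0.06,-0.06,0.16],
    [-0.09,-0.09,0.16],
    [-0.1,-0.12,0.16],
    [-0.1,-0.15,0.16],
    [-0.1,-0.18,0.16],
    [-0.1,-0.2,0.16],
    [-0.1,-0.2,0.16],
    [-0.1,-0.2,0.16],
    [-0.1,-0.2,0.16],
  ],
  rot=[
    [0,0,0],
    [0,0,0],
    [0,0,0],
    [0,0,0],
    [0,0,0],
    [0,0,0],
    [0,0,0],
    [0,0,0],
    [0,0,0],
    [0,0,0],
    [0,0,0],
    [0,0,0],
    [0,0,0],
    [0,0,0],
    [0,0,0],
  ],
)

```text
time: 15.85
ee_pos: [0.4135, -0.2007, 0.2637]
eef_rot: [0.774, 0.633, 0.0, 0.0]
ft_force: [0.4, -0.3, 0.0]
width: 0.0006
grip_force: 0.0
```

```bash
python3 - <<'E'
from h import *
s=r.read_state(); print(s["time"],s["ee_pos"],s["ft_force"])
for c in("top","side"):
    im,T=snap(c,c+'10.png'); spots(["plate_mid","leaf_mid","hinge_mid","pawl_bar"],c,T,4)
    i=im[130:240,180:300] if c=='top' else im[180:270,180:300]
    cv2.imwrite('pics/c'+c+'.png',cv2.resize(i[:,:,::-1],None,fx=3.3,fy=3.3,interpolation=cv2.INTER_CUBIC))
a=cv2.imread('pics/ctop.png');b=cv2.imread('pics/cside.png')
h=max(a.shape[0],b.shape[0]); p=lambda x:cv2.copyMakeBorder(x,0,h-x.shape[0],0,0,0)
cv2.imwrite('pics/final.png',np.hstack([p(a),p(b)]))
E
```

```text
15.85 [ 0.41350009 -0.20074072  0.26373919] [ 0.4238789  -0.31311551  0.03321296]
top plate_mid 0.97 [ 0.51  -0.006  0.106] [236. 190.]
top plate_mid 0.69 [0.331 0.159 0.   ] [190. 250.]
top plate_mid 0.67 [ 0.595 -0.533  0.   ] [383. 169.]
top leaf_mid 0.44 [ 0.669 -0.15   0.099] [278. 143.]
top hinge_mid 0.85 [ 0.58  -0.016  0.089] [239. 171.]
top pawl_bar 0.45 [0.596 0.12  0.172] [193. 160.]
side plate_mid 0.93 [ 0.594 -0.529  0.004] [272. 133.]
side plate_mid 0.86 [0.335 0.163 0.007] [293. 292.]
side plate_mid 0.83 [ 0.237 -0.277  0.004] [347. 196.]
side plate_mid 0.64 [ 0.52  -0.     0.101] [251. 221.]
side leaf_mid 0.58 [ 0.505 -0.006  0.094] [256. 222.]
side hinge_mid 0.8 [ 0.581 -0.014  0.091] [235. 216.]
side hinge_mid 0.2 [ 0.664 -0.255  0.002] [236. 177.]
side pawl_bar 0.67 [0.54  0.131 0.154] [232. 242.]
side pawl_bar 0.64 [0.6   0.122 0.168] [214. 233.]
side pawl_bar 0.3 [ 0.506 -0.005  0.099] [256. 221.]
```

View pics/final.png

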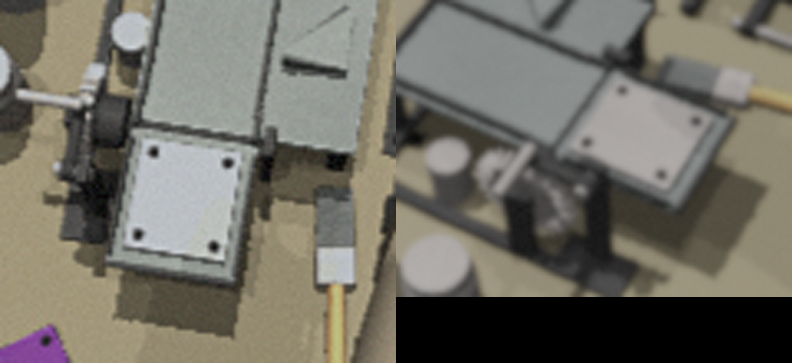

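The final view shows the plate wholly on the level leaf, with a gap at both the hinge and the lip. The pawl is down and the bystanders look unmoved.

```bash
python3 -c "
from bench import r
print(r.close_job())"
```

```text
the job is handed in; nothing more can be done
None
```

I let the leaf down one tooth until it was level with the shelf, with the pawl holding it again, then drew the plate wholly onto it. The job is handed in at about 16 s of the 58 s allowed; the last pictures showed nothing else moved, but no verdict came back.

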